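# Clear the board and take a moisture reading

### The job

Wipe the three loose wood chips off the screwed-down board onto the bench with the scraper block (touch the chips with nothing else), then put the scraper down on the bench clear of the board. Then take the yellow two-pin moisture meter out of its stand and hold it upright with its two pins on the two black dots, pressed lightly so that the sprung pins sink about halfway, never hard. Finish while still holding the meter there, and leave the tub, the tape roll and the cork sanding block where they are.

Things in the scene. Friction and masses are not known exactly. Their poses are not given: they have to be found in the camera images.
- panel: pale wooden board screwed flat to the bench, 110 (x) x 180 (y) x 30 mm high; it does not move. Origin at the centre of its underside, so its top is 30 mm above the origin
- cloth (a point): middle of the upper far edge of a fixed, dark, cloth-covered block, 46 mm high, on the bench between robot and board (it reaches 195 mm to either side along y and from here towards the robot; the fruit tray on it is 80 mm above the bench): keep the scraper from striking it
- chip_0: loose dark brown wood chip, 24 (x) x 16 (y) x 10 mm, 12 g, lying on the board; origin at the centre of its underside
- chip_1: a second chip, as chip_0
- chip_2: a third chip, as chip_0
- scraper: scraper block standing on the bench, 0.2 kg: foot 36 (x) x 118 (y) x 20 mm high with a flat black rubber underside; on it, centred, an upright green post 28 (x) x 44 (y) mm that reaches up to 94 mm above the underside (edges rounded by 4 mm). Pinch the post firmly across its x (28 mm) or its y (44 mm). Origin at the centre of the underside, z up
- stand: grey plastic stand fixed to the bench, foot 84 (x) x 104 (y) x 8 mm, with a pocket whose walls reach 46 mm above the bench and surround the meter's lower end with 2 to 3 mm of play; origin at the centre of its underside; the meter's housing rests on ledges 30 mm above it and is lifted straight out
- meter: yellow two-pin moisture meter, 0.16 kg, standing upright in the stand: housing 26 (x) x 48 (y) x 110 mm high with a black grip area on its two broad faces, centred 70 mm above the origin (pinch across its x, 26 mm); black screen on its top end. Origin at the centre of the housing's underside, z up; two brass pins, 6.4 mm thick with round ends, 32 mm apart along its y, stick out 22 mm below the origin when not pressed
- pins (a joint): how far the sprung pair of pins is pushed into the meter, m: 0 free, 0.016 fully in. The spring needs about 1 N to start and 0.3 N more for each mm: about 3.5 N halfway, 5.9 N at the stop
- pin_a (a point): lower end of the pin on the meter's +y side
- pin_b (a point): lower end of the pin on the meter's -y side
- mark: mark painted on the board's top: two black dots, 14 mm across, 32 mm apart along its y, joined by a thin black line; origin midway between the dots, at the board's top face. Either pin may go on either dot
- dot_a (a point): centre of the dot at the mark's +y end
- dot_b (a point): centre of the dot at the mark's -y end
- toys (a point): point above the middle of two fixed wooden toy-aeroplane stands, which fill about 0.14 m to every side of it between the meter, the scraper and the board; their highest parts are 210 mm above the bench, so carry things over them or round them
- tub: white tub with lid, 72 mm across, 68 mm high, bystander; origin at the centre of its underside
- tape: roll of masking tape lying flat, 98 mm across, 25 mm high, bystander; origin at the centre of its underside
- sanding_block: cork sanding block, 58 (x) x 105 (y) x 34 mm high, bystander; origin at the centre of its underside
Things that resemble listed ones, but are neither listed nor needed, are in the scene too. What is meant by the meter is not purple, and is the smaller of those in its own colour. What is shaped like the scraper but blue is not meant.

How it is judged:
By the outcome, as a careful person would: the job done as asked, in the order asked, and still so for the second after the job is handed in, while the arm keeps its last pose, push and grip.
It also fails if it takes over 72 s, if anything falls off the work surface, if the arm or the gripper's body presses on something with over 40 N, if the wrist force passes 120 N, or if a joint passes its speed limit or range.

### The arm

A 6-joint arm with a two-finger parallel gripper is mounted at the origin on a cart in front of the work surface, level with it; the furniture and walls round the work are solid. World frame = base frame: x ahead of the robot, y to its left, z up, the work surface at z = 0. Lengths are in mm, angles in rad, forces in N, time in s.
With the tool pointing down it reaches from about 375 to 925 mm from the base axis. Payload 5.7 kg.
Tool frame: the origin (TCP) lies midway between the tips of the shut fingers; the grasp point (between the pads) lies 19 mm behind it; x points along the fingers, y is the direction in which the jaws open and shut, and the axes are right-handed (so a half turn about x gives the same grasp; the last joint's range is limited). The gripper opens to 85 mm and grips with 20 to 120 N. Pads are 22 mm wide; open, the fingers measure 114 mm over their backs; the gripper's body (76 mm by 85 mm) begins 54 mm behind the grasp point. The pads swing forward as they close: fully open they stand 13 mm farther back than shut.
Start: joints at [1.172, 0.359, 1.51, -0, 1.272, -0.115], TCP at [167.997, 575.969, 231.267] pointing down, gripper open.
Joint ranges: [-2.97, 2.97], [-1.01, 2.36], [0.21, 2.38], [-0.96, 4.11], [0.2, 2.71], [-2.98, 2.98]. Speed limits (rad/s): [2.39, 2.39, 3.14, 3.14, 3.14, 3.14].

### API

Orientations are given as a rotation vector (axis times angle).
In Python, from bench import r, cams gives the robot as it stands. The module is installed in compiled form; this text tells all that it offers.
- The arm moves only by the tool send_rows, never from a script. Its argument "rows" is text: rows parted by semicolons, each of 5 numbers parted by spaces: the shift along the tool's x, y, z in mm, then the turn about the tool's x in degrees, then the closure, from -1 (fully open) to 1 (shut). In form: dx dy dz yaw jaw; .... A call has 1 to 8 rows; each row shifts and turns the commanded pose from where the row before left it, along the tool's axes as they then stand; what a row does not reach is not made up. A row lasts 1/10 s, in which the tool goes at most 50 mm and 8.59 degrees, less where a joint would pass 70% of its speed; a pose out of reach is approached as far as the arm can. A call is refused whole if a number of a shift passes 50 or a number of a turn 8.59, either way. A call with a gripper value outside its range is refused whole. The fingers move at their own pace and stop on an object; "force" is the grip in N (left out, the last holds). Time passes only in rows, so rows that do not move let the fingers close. It gives the time, the measured TCP pose, the force and the opening at its end, in the units of the state.
- r.observe(): the state, without advancing time (a new reading comes with each control period).
- cams.snapshot(name): name is "side" or "top"; returns a dict with "image" (480x640x3 uint8, red, green, blue), "depth" (480x640 float32, mm along the optical axis (not along the pixel's ray), 0 where there is no reading), "K" (3x3 intrinsics, pixels), "origin" and "rotation" of the camera in the world. Camera axes: x right, y down, z forward; pixel columns grow to the right and rows downward; lengths in mm; the calibration is good to about 2 mm. A picture is of the moment at which its call begins.
- r.sign_off(): hands the job in, once; it reports no verdict.
Trained networks look in a picture, given as the dict that the camera call returned (one of the last four; its "shot" number tells which), for a name from the list of things; names that differ only in an ending like _2 or _b are one class to them, and where a whole thing is asked for, a point or a joint stands for the part that bears it (a point fixed in the world has none). Each returns a list of dicts, best first, with "confidence" (0 to 1); they miss things now and then, are a little off and sometimes report something else, mostly with a low value. They report only what shows in the picture. A call takes as long as a camera call. They do not tell look-alikes from the thing itself.
- cams.spot_in(target, picture): "pixel" ([column, row] in pixels, amid what is visible of it).
- cams.mark_of(target, picture): "pixel" ([column, row] in pixels: a listed point, or the origin of a listed thing).
The state is a dict: "t": time; "joints": joint angles; "qd": joint speeds; "joint_efforts": joint torques, N m; "eef_pos": TCP position; "eef_rot": TCP orientation; "force": force on the tool from outside, world axes, zero at the start; "ft_torque": the same for the moment, N m; "grip_width": finger opening in mm.
Only numpy, scipy, OpenCV 4.12 (cv2) and the standard library are available. Lean on these libraries where they do the work, as an engineer would, in place of code of your own. Each camera call takes 0.05 s, during which the arm holds its last target.

## Working session

There is one attempt and no reset: what is moved stays moved. The work goes in short steps, Python scripts to look and compute and a tool call to move; the robot and the scene stay as the last step left them, time stands still between calls to the robot, and variables do not carry over. Pictures are saved under pics/ and viewed, and the job is handed in when it is done.

Besides the shell and the picture viewer there is one more tool, called after ">>>" by a JSON object that holds its "name" and its "arguments". send_rows: Moves the arm, as the interface text tells. Its arguments: {"type":"object","properties":{"rows":{"type":"string"},"force":{"type":"number"}},"required":["rows"]}

```bash
mkdir -p pics; ls; python3 - <<'E'
from bench import r,cams
import cv2,numpy as np
o=r.observe();print({k:np.round(v,3).tolist() for k,v in o.items()})
for n in("side","top"):
    s=cams.snapshot(n);cv2.imwrite(f"pics/{n}0.png",s["image"][:,:,::-1]);print(n,s["K"].tolist(),np.round(s["origin"],1),np.round(s["rotation"],4).tolist())
    np.savez(f"{n}0.npz",**{k:s[k] for k in("image","depth","K","origin","rotation")})
    for t in["panel","cloth","chip_0","scraper","stand","meter","mark","dot_a","toys","tub","tape","sanding_block"]:
        print(t,[(np.round(d["pixel"],1).tolist(),round(d["confidence"],2)) for d in cams.mark_of(t,s)][:5])
E
```

```text
pics
{'t': 0.0, 'joints': [1.172, 0.36, 1.511, 0.0, 1.272, -0.115], 'qd': [0.0, 0.0, 0.0, 0.002, 0.0, -0.001], 'joint_efforts': [0.001, -52.762, -27.862, -0.0, 0.013, 0.0], 'eef_pos': [167.735, 575.354, 230.437], 'eef_rot': [0.221, 1.56, -0.224], 'force': [-0.134, -0.371, 0.272], 'ft_torque': [-0.002, -0.057, -0.001], 'grip_width': 85.266}
side [[489.81336279668903, 0.0, 326.36380118914605], [0.0, 489.81336279668903, 237.39675670996508], [0.0, 0.0, 1.0]] [ 239.1  634.3 1110.7] [-0.6862, 2.8055, -0.8289]
panel [([308.8, 210.8], 0.89)]
cloth [([368.5, 184.4], 0.67)]
chip_0 [([296.1, 193.7], 0.61), ([303.7, 212.2], 0.53), ([326.7, 193.5], 0.48)]
scraper [([266.0, 356.6], 0.63), ([218.5, 341.6], 0.57)]
stand [([315.6, 370.3], 0.72)]
meter [([293.7, 439.0], 0.92), ([314.3, 365.8], 0.78), ([355.1, 432.1], 0.58)]
mark [([314.5, 199.7], 0.35)]
dot_a [([317.6, 193.3], 0.43), ([311.6, 205.9], 0.36)]
toys [([335.6, 265.2], 0.6)]
tub []
tape [([362.3, 153.8], 0.56), ([265.4, 355.5], 0.49), ([307.2, 214.0], 0.29)]
sanding_block [([240.5, 271.7], 0.81), ([311.3, 205.5], 0.47)]
top [[528.5336729502
[... 154 characters left out ...]
0.1, 189.4], 0.63), ([410.5, 229.8], 0.35)]
cloth [([411.2, 227.2], 0.76), ([460.4, 205.0], 0.35)]
chip_0 [([367.6, 189.3], 0.63), ([381.7, 194.6], 0.62), ([354.7, 184.6], 0.46)]
scraper [([208.4, 185.9], 0.93), ([224.0, 224.6], 0.8)]
stand [([225.4, 268.8], 0.86)]
meter [([169.7, 277.5], 0.81), ([192.9, 314.8], 0.77), ([223.4, 269.2], 0.73), ([220.7, 225.7], 0.49)]
mark [([370.3, 187.4], 0.54), ([356.7, 187.5], 0.54)]
dot_a [([367.6, 191.8], 0.62), ([375.7, 186.6], 0.58)]
toys [([274.4, 255.6], 0.57)]
tub [([243.8, 318.0], 0.71), ([225.5, 269.7], 0.6), ([367.4, 168.6], 0.25)]
tape [([457.4, 205.8], 0.93)]
sanding_block [([275.8, 162.4], 0.67), ([356.3, 187.5], 0.19), ([220.2, 223.0], 0.18)]
```

View pics/side0.png

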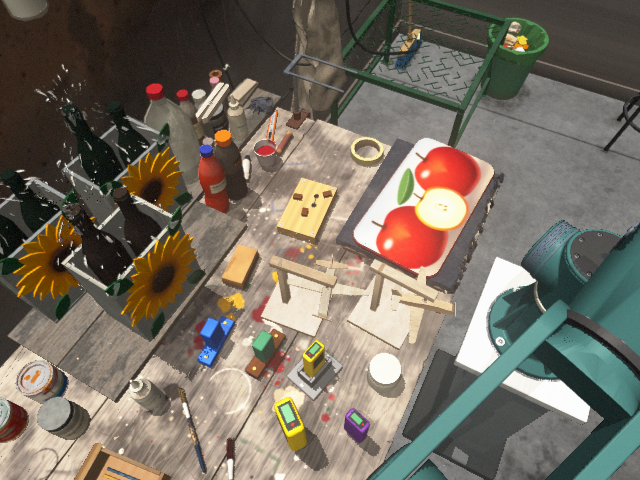

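View pics/top0.png

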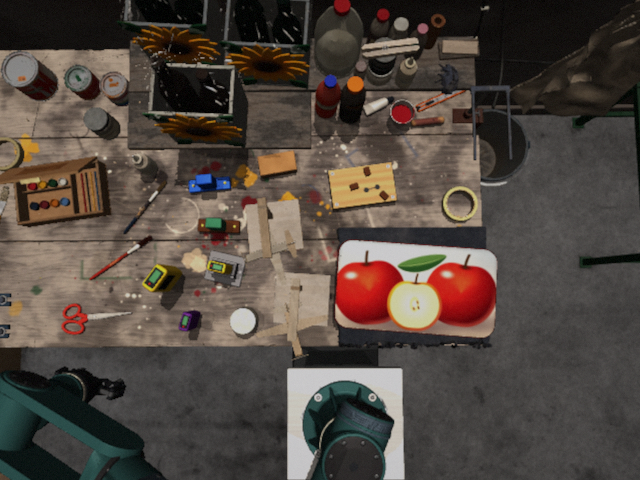

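Side view: green scraper near (264,352), the yellow meter in its stand (314,360), board (308,210). The blue scraper, purple meter and large yellow meter are look-alikes. Next I measure.

```bash
cat > h.py <<'E'
import numpy as np,cv2
from scipy.spatial.transform import Rotation as R
def cloud(s):
    K=np.array(s["K"]);D=np.array(s["depth"],float);v,u=np.mgrid[0:480,0:640]
    P=np.stack([(u-K[0,2])/K[0,0]*D,(v-K[1,2])/K[1,1]*D,D],-1)
    M=R.from_rotvec(s["rotation"]).as_matrix()
    W=P@M.T+np.array(s["origin"]);W[D==0]=np.nan
    return W
def ray(s,px,z):
    K=np.array(s["K"]);M=R.from_rotvec(s["rotation"]).as_matrix();o=np.array(s["origin"])
    d=M@np.array([(px[0]-K[0,2])/K[0,0],(px[1]-K[1,2])/K[1,1],1]);return o+d*(z-o[2])/d[2]
def proj(s,p):
    K=np.array(s["K"]);M=R.from_rotvec(s["rotation"]).as_matrix();c=M.T@(np.array(p)-s["origin"]);return (K@c/c[2])[:2]
def crop(s,x0,x1,y0,y1,f,name):
    cv2.imwrite(name,cv2.resize(s["image"][y0:y1,x0:x1,::-1],None,fx=f,fy=f,interpolation=cv2.INTER_CUBIC))
E
python3 - <<'E'
from h import *
S=np.load("side0.npz");T=np.load("top0.npz")
crop(S,200,360,160,400,2.5,"pics/c1.png")
crop(S,265,345,170,250,7,"pics/c2.png")
crop(T,180,420,140,300,3.3,"pics/c3.png")
for n,s,pts in(("side",S,[(308,225),(296,194),(303,212),(327,196),(317,192),(311,205),(264,340),(314,350),(230,345),(270,390),(240,262),(367,148),(384,368),(245,300)]),("top",T,[(340,200),(208,220),(222,267),(367,190),(278,162),(457,190),(243,318),(410,229),(240,200)])):
    W=cloud(s)
    for p in pts: print(n,p,np.round(W[p[1],p[0]],1))
E
```

```text
side (308, 225) [626.2   2.   30.5]
side (296, 194) [702.6 -69.   38.9]
side (303, 212) [654.9 -23.   40.8]
side (327, 196) [ 625.2 -106.    33.5]
side (317, 192) [ 658.1 -108.6   29.3]
side (311, 205) [651.  -60.5  30.1]
side (264, 340) [543.5 349.   91.6]
side (314, 350) [426.7 333.2 139.1]
side (230, 345) [635.3 371.4   1.4]
side (270, 390) [496.9 418.2   1.2]
side (240, 262) [722.5 184.3  36.2]
side (367, 148) [ 614.5 -351.3   -1.4]
side (384, 368) [287.1 276.2  66.1]
side (245, 300) [668.6 255.   -2. ]
top (340, 200) [615.5   8.8  31.6]
top (208, 220) [554.  365.2  92.7]
top (222, 267) [426.3 317.4 141.9]
top (367, 190) [642.5 -66.6  35.5]
top (278, 162) [723.7 181.9  37.4]
top (457, 190) [ 644.8 -323.    12.6]
top (243, 318) [292.1 273.7  63.2]
top (410, 229) [ 531.4 -182.3   44.3]
top (240, 200) [623.5 294.2  -4.3]
```

View pics/c1.png

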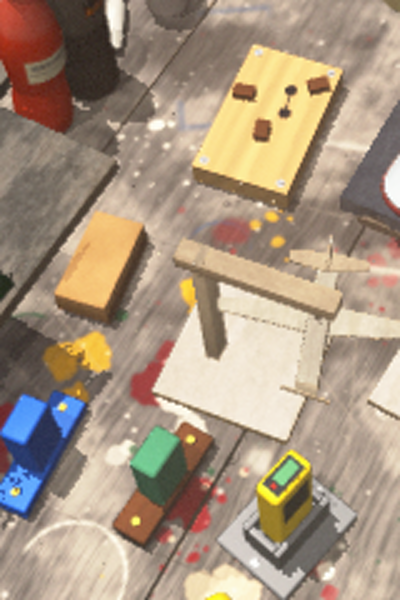

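View pics/c2.png

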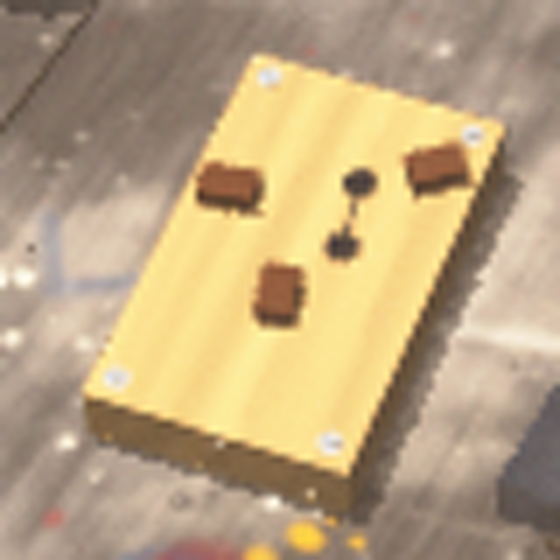

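View pics/c3.png

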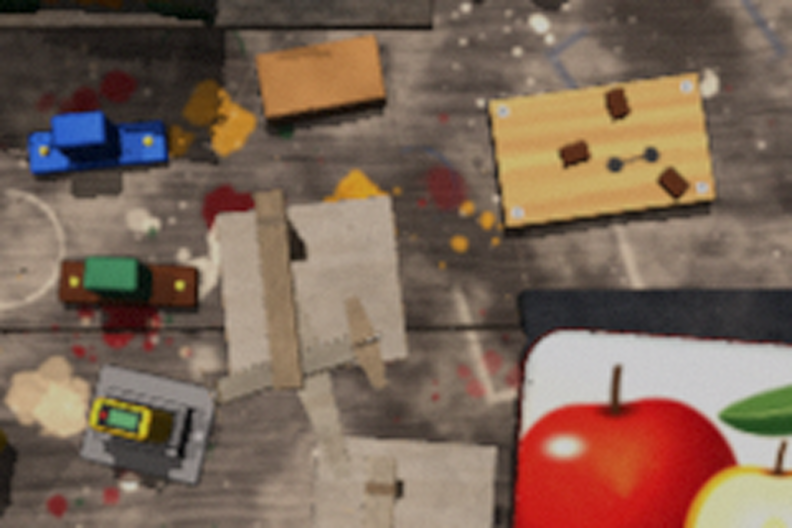

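```bash
python3 - <<'E'
from h import *
S=np.load("side0.npz");T=np.load("top0.npz")
def rect(m): 
    (c,sz,a)=cv2.minAreaRect(m.astype(np.float32)); return np.round(c,1),np.round(sz,1),round(a,1)
for n,s in(("S",S),("T",T)):
    W=cloud(s);hsv=cv2.cvtColor(s["image"],cv2.COLOR_RGB2HSV).astype(int)
    def seg(name,x0,x1,y0,y1,z0,z1,cond=None):
        m=(W[...,0]>x0)&(W[...,0]<x1)&(W[...,1]>y0)&(W[...,1]<y1)&(W[...,2]>z0)&(W[...,2]<z1)
        if cond is not None:m&=cond
        P=W[m]; 
        if len(P)<5: print(n,name,len(P));return
        print(n,name,len(P),"med",np.round(np.median(P,0),1),rect(P[:,:2]))
    seg("panel",550,780,-180,60,24,36)
    seg("dots",600,720,-140,-20,20,40,hsv[...,2]<70)
    seg("post",500,600,280,420,85,105,(hsv[...,0]>45)&(hsv[...,0]<85))
    seg("foot",480,620,270,430,14,27)
    seg("meter top",380,480,270,390,130,160)
    seg("pocket",340,520,220,450,38,55)
    seg("standfoot",340,520,220,450,5,13)
    seg("sand",650,800,100,260,28,42)
    seg("toys",250,650,50,300,150,260)
    seg("cloth",400,620,-400,50,38,54,hsv[...,2]<80)
    for nm,b in(("c0",(680,730,-95,-45)),("c1",(630,680,-50,5)),("c2",(590,650,-140,-80))):
        seg(nm,b[0],b[1],b[2],b[3],30,50,(hsv[...,2]<130)&(hsv[...,1]>90))
f=lambda u,v:(265+u/7-.4,170+v/7-.4)
for p,z in[((258,55),30),((505,125),30),((350,470),30),((85,395),30),((359,183),30),((342,246),30),((229,186),39),((278,294),39),((437,168),39)]:
    print(p,np.round(ray(S,f(*p),z),1))
g=lambda u,v:(180+u/3.3-.35,140+v/3.3-.35)
for p,z in[((488,101),30),((698,73),30),((713,200),30),((507,228),30),((614,164),30),((651,155),30),((618,103),40),((574,153),40),((673,183),40)]:
    print("T",p,np.round(ray(T,g(*p),z),1))
E
```

```text
S panel 2007 med [656.1 -45.6  29.5] (array([658.4, -53. ]), array([111.7, 184.1]), 7.7)
S dots 0
S post 252 med [546.9 354.2  93.3] (array([547.3, 352.1]), array([44.8, 28.3]), 89.2)
S foot 508 med [543.  375.2  19.6] (array([562.8, 340.5]), array([140.8,  83.8]), 89.8)
S meter top 287 med [426.9 336.3 139.6] (array([433.8, 311.5]), array([39.6, 96.5]), 14.9)
S pocket 268 med [416.6 353.2  45.1] (array([427.8, 334.5]), array([70.4, 44.3]), 77.2)
S standfoot 1003 med [436.5 333.6   8.6] (array([431.5, 332.1]), array([171.9, 229.5]), 2.0)
S sand 810 med [721.2 189.5  34.1] (array([726.6, 177.2]), array([ 62.8, 127.2]), 9.3)
S toys 2634 med [373.7 148.8 195.1] (array([421.9, 179.3]), array([355.5, 140.5]), 20.7)
S cloth 0
S c0 17 med [692.4 -59.1  36.6] (array([693.8, -59.3]), array([22.4,  7.5]), 32.9)
S c1 10 med [647.9 -18.1  37.7] (array([647.9, -21.7]), array([15.9,  6.7]), 58.0)
S c2 12 med [ 625.6 -106.8   36.2] (array([ 624.8, -106. ]), array([22.3,  6.9]), 33.0)
T panel 2180 med [658.7 -50.7  29.6] (array([659.4, -52.5]), array([111.2, 180.3]), 7.3)
T dots 29 med [648.9 -67.9 
[... 916 characters left out ...]
ray([13.9, 22.3]), 13.3)
T c2 48 med [ 627.6 -110.8   38.6] (array([ 626.5, -111.9]), array([23.8, 16.3]), 40.8)
(258, 55) [ 722.  -134.1   30. ]
(505, 125) [ 616.1 -148.    30. ]
(350, 470) [593.   26.5  30. ]
(85, 395) [698.9  43.1  30. ]
(359, 183) [654.3 -95.   30. ]
(342, 246) [645.5 -64.4  30. ]
(229, 186) [695.6 -64.   39. ]
(278, 294) [653.1 -26.9  39. ]
(437, 168) [ 627.  -109.7   39. ]
T (488, 101) [700.6  42.9  30. ]
T (698, 73) [ 723.5 -136.2   30. ]
T (713, 200) [ 613.9 -146.8   30. ]
T (507, 228) [591.2  27.8  30. ]
T (614, 164) [645.4 -63.5  30. ]
T (651, 155) [652.9 -95.   30. ]
T (618, 103) [695.8 -66.8  40. ]
T (574, 153) [653.2 -29.   40. ]
T (673, 183) [ 627. -112.   40.]
```

```bash
python3 - <<'E'
from h import *
S=np.load("side0.npz");T=np.load("top0.npz")
crop(S,240,350,320,400,7,"pics/c4.png")
crop(T,190,260,205,290,7,"pics/c5.png")
for n,s in(("S",S),("T",T)):
    W=cloud(s);im=s["image"].astype(int)
    m=(np.hypot(W[...,0]-429,W[...,1]-334)<45)&(W[...,2]>132)&(W[...,2]<148)
    P=W[m][:,:2].astype(np.float32);print(n,"mtop",len(P),cv2.minAreaRect(P),np.median(W[m],0))
print("scr",ray(S,(266,356.6),0),ray(T,(224,224.6),0),"stand",ray(S,(315.6,370.3),0),ray(T,(225.4,268.8),0),"meter",ray(S,(314.3,365.8),30),ray(T,(223.4,269.2),30))
print("cloth",ray(S,(368.5,184.4),46),ray(T,(411.2,227.2),46),"toys",ray(S,(335.6,265.2),210),ray(T,(274.4,255.6),210))
print(R.from_rotvec([.221,1.56,-.224]).as_matrix().round(3))
W=cloud(T)
m=(W[...,2]>150)&(W[...,0]>200)&(W[...,1]<320)&(W[...,1]>-50)
P=W[m&(W[...,0]<640)];print(P.min(0),P.max(0))
E
```

```text
S mtop 280 ((428.3247985839844, 334.8030700683594), (47.59581756591797, 26.579727172851562), 78.21702575683594) [426.89916786 335.98864656 139.59482609]
T mtop 177 ((428.8402099609375, 334.17633056640625), (46.79380798339844, 25.285816192626953), 77.21996307373047) [429.08400229 333.89466615 138.97436776]
scr [545.44524779 355.93357918   0.        ] [552.209596   338.68455285   0.        ] stand [427.38917244 331.05064492   0.        ] [426.34616127 333.43374306   0.        ] meter [429.74028702 331.5553596   30.        ] [424.28585341 333.73827778  30.        ]
cloth [ 536.91671762 -186.82746877   46.        ] [ 536.14066409 -185.37080515   46.        ] toys [460.69915092 170.46852068 210.        ] [450.85430314 177.57178208 210.        ]
[[-0.001  0.28   0.96 ]
 [-0.002  0.96  -0.28 ]
 [-1.    -0.002 -0.   ]]
[200.73994523  82.54789692 150.00447068] [597.78718966 262.27117607 217.29325255]
```

View pics/c4.png

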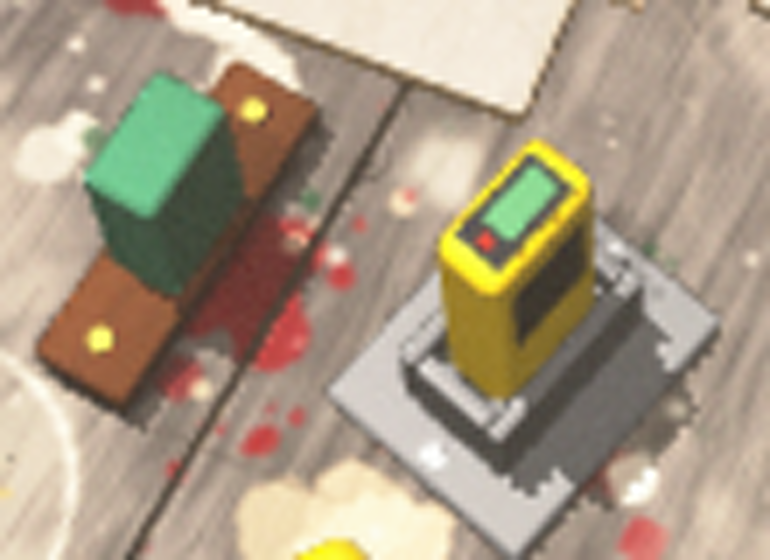

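View pics/c5.png

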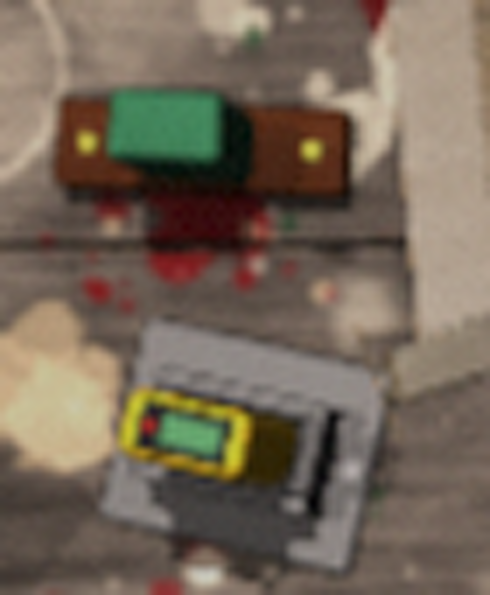

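```bash
cat >> h.py <<'E'
def todo(x,y,z,th):
    from bench import r
    o=r.observe();M=R.from_rotvec(o["eef_rot"]).as_matrix();p=np.array(o["eef_pos"])
    a=np.degrees(np.arctan2(M[1,1],M[0,1]));d=np.array([x,y,z])-p
    t=np.radians(th);Y=np.array([np.cos(t),np.sin(t),0]);Z=np.array([np.sin(t),-np.cos(t),0])
    print("t",round(o["t"],2),"pos",p.round(1),"th",round(a,2),"tilt",np.round(M[:,0],3),"w",round(o["grip_width"],1),"F",np.round(o["force"],2),"j1,j6",np.round([o["joints"][0],o["joints"][5]],2))
    print("turn",round(-((th-a+180)%360-180),2),"| then dx %.1f dy %.1f dz %.1f"%(-d[2],d@Y,d@Z))
E
python3 - <<'E'
from h import *
S=np.load("side0.npz");T=np.load("top0.npz")
g=lambda u,v:(190+u/7-.43,205+v/7-.43)
f=lambda u,v:(240+u/7-.43,320+v/7-.43)
for s,a,b in((T,g(88,142),g(312,150)),(S,f(100,339),f(254,109))):
    a=ray(s,a,21);b=ray(s,b,21);print(a,b,(a+b)/2,np.degrees(np.arctan2(a[1]-b[1],a[0]-b[0])))
todo(547,352,231,90)
E
```

```text
[549.44372405 396.54170658  21.        ] [545.6028315 306.3485033  21.       ] [547.52327778 351.44510494  21.        ] 87.56152304849198
[550.18303893 396.5785778   21.        ] [546.16818885 306.12454273  21.        ] [548.17561389 351.35156027  21.        ] 87.4585646580398
t 1.3 pos [168.  576.  231.3] th 73.74 tilt [-0. -0. -1.] w 85.4 F [ 0.33 -0.28 -0.76] j1,j6 [ 1.17 -0.12]
turn -16.26 | then dx 0.3 dy -224.0 dz 379.0
```

>>> {"name": "send_rows", "arguments": {"rows": "0 0 0 -6.9 -1;0 0 0 -6.9 -1;0 -20 38 0 -1;0 -20 38 0 -1;0 -20 38 0 -1;0 -20 38 0 -1;0 -20 38 0 -1;0 -20 38 0 -1"}}

```text
t: 2.1
eef_pos: [392.0, 445.3, 231.4]
eef_rot: [0.034, 1.57, -0.034]
force: [0.8, 1.5, -0.7]
grip_width: 85.7
```

>>> {"name": "send_rows", "arguments": {"rows": "0 -20 38 0 -1;0 -20 38 0 -1;0 -20 38 0 -1;0 -20 38 0 -1;0 -7.4 8.9 0 -1;0 0 0 0 -1;0 0 0 0 -1"}}

```text
t: 2.8
eef_pos: [546.6, 352.4, 231.0]
eef_rot: [0.034, 1.572, -0.034]
force: [0.0, -0.2, 0.1]
grip_width: 85.6
```

```bash
python3 -c "
from h import *
todo(547.5,351.8,45,87.5)"
```

```text
t 2.8 pos [546.6 352.4 231. ] th 87.53 tilt [-0.001  0.    -1.   ] w 85.6 F [ 0.02 -0.17  0.06] j1,j6 [ 0.47 -1.06]
turn 0.03 | then dx 186.0 dy -0.5 dz 1.0
```

>>> {"name": "send_rows", "arguments": {"rows": "36 -0.5 1 0 -1;40 0 0 0 -1;40 0 0 0 -1;30 0 0 0 -1;20 0 0 0 -1;15 0 0 0 -1;5 0 0 0 -1;0 0 0 0 -1"}}

```text
t: 3.6
eef_pos: [547.8, 352.1, 45.2]
eef_rot: [0.033, 1.571, -0.033]
force: [0.5, -0.0, -0.2]
grip_width: 85.5
```

>>> {"name": "send_rows", "arguments": {"rows": "0 0 0 0 0.6;0 0 0 0 1;0 0 0 0 1;0 0 0 0 1;0 0 0 0 1;0 0 0 0 1;0 0 0 0 1;0 0 0 0 1", "force": 70}}

```text
t: 4.4
eef_pos: [549.7, 352.0, 46.6]
eef_rot: [0.035, 1.568, -0.033]
force: [0.0, -0.3, 7.0]
grip_width: 43.2
```

```bash
python3 -c "
from h import *
todo(547.5,351.8,280,87.5)"
```

```text
t 4.4 pos [549.7 352.   46.6] th 87.53 tilt [ 0.002  0.001 -1.   ] w 43.2 F [ 0.03 -0.31  6.97] j1,j6 [ 0.46 -1.06]
turn 0.03 | then dx -233.4 dy -0.3 dz -2.2
```

>>> {"name": "send_rows", "arguments": {"rows": "-10 0 0 0 1;-30 0 0 0 1;-45 0 0 0 1;-45 0 0 0 1;-45 0 0 0 1;-45 0 0 0 1;-20 0 0 0 1;0 0 0 0 1"}}

```text
t: 5.2
eef_pos: [550.3, 352.4, 289.9]
eef_rot: [0.036, 1.564, -0.031]
force: [0.2, 0.8, -2.3]
grip_width: 43.3
```

```bash
python3 - <<'E'
from h import *
from bench import cams
todo(654,2,285,7.4)
s=cams.snapshot("side");crop(s,180,400,130,400,2.2,"pics/s1.png")
np.savez("s1.npz",**{k:s[k] for k in("image","depth","K","origin","rotation")})
E
```

```text
t 5.2 pos [550.3 352.4 289.9] th 87.54 tilt [ 0.007  0.003 -1.   ] w 43.3 F [ 0.19  0.76 -2.27] j1,j6 [ 0.46 -1.06]
turn 80.14 | then dx 4.9 dy 57.7 dz 360.8
```

View pics/s1.png

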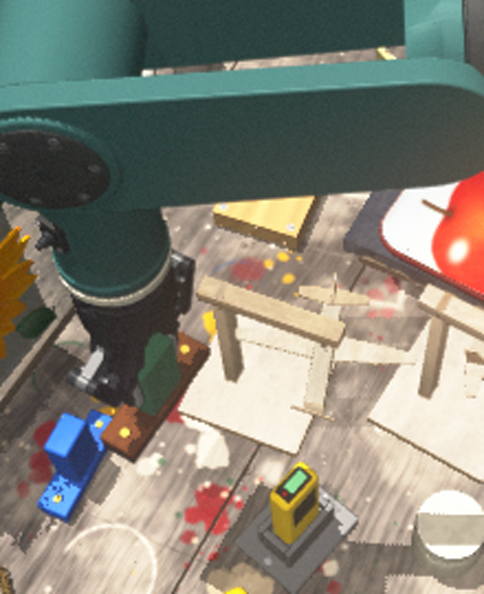

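>>> {"name": "send_rows", "arguments": {"rows": "0 0 0 8 1;0 0 0 8 1;0 0 0 8 1;0 0 0 8 1;0 0 0 8 1;0 0 0 8 1;0 0 0 8 1;0 0 0 8 1"}}

```text
t: 6.05
eef_pos: [547.0, 350.6, 281.9]
eef_rot: [0.902, 1.377, -0.91]
force: [0.3, 0.3, -0.4]
grip_width: 43.2
```

>>> {"name": "send_rows", "arguments": {"rows": "0 0 0 8 1;0 0 0 8.1 1;0 5 20 0 1;0 5 36 0 1;0 5 36 0 1;0 5 36 0 1;0 5 36 0 1;0 5 36 0 1"}}

```text
t: 6.85
eef_pos: [602.6, 155.4, 282.1]
eef_rot: [1.11, 1.271, -1.117]
force: [-0.1, 0.5, -1.2]
grip_width: 43.0
```

>>> {"name": "send_rows", "arguments": {"rows": "0 5 36 0 1;0 5 36 0 1;0 5 36 0 1;0 5 36 0 1;0 5 16 0 1;0 0 0 0 1;0 0 0 0 1"}}

```text
t: 7.55
eef_pos: [648.7, 2.3, 283.5]
eef_rot: [1.113, 1.271, -1.115]
force: [-1.0, 1.0, -1.2]
grip_width: 43.6
```

```bash
python3 - <<'E'
from h import *
from bench import cams
todo(654,4,150,7.4)
for n in("side","top"):
    s=cams.snapshot(n)
    if n=="side":crop(s,220,420,130,290,3.5,"pics/s2.png")
    else:crop(s,300,440,130,240,5,"pics/t2.png")
    np.savez(n+"2.npz",**{k:s[k] for k in("image","depth","K","origin","rotation")})
E
```

```text
t 7.55 pos [648.7   2.3 283.5] th 7.41 tilt [-0.003  0.001 -1.   ] w 43.6 F [-1.    0.96 -1.19] j1,j6 [-0.1  -0.23]
turn 0.01 | then dx 133.5 dy 5.4 dz -1.0
```

View pics/s2.png

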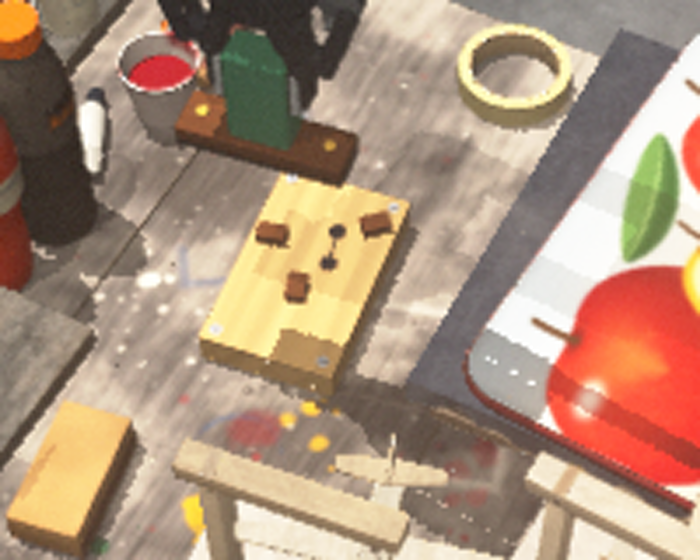

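View pics/t2.png

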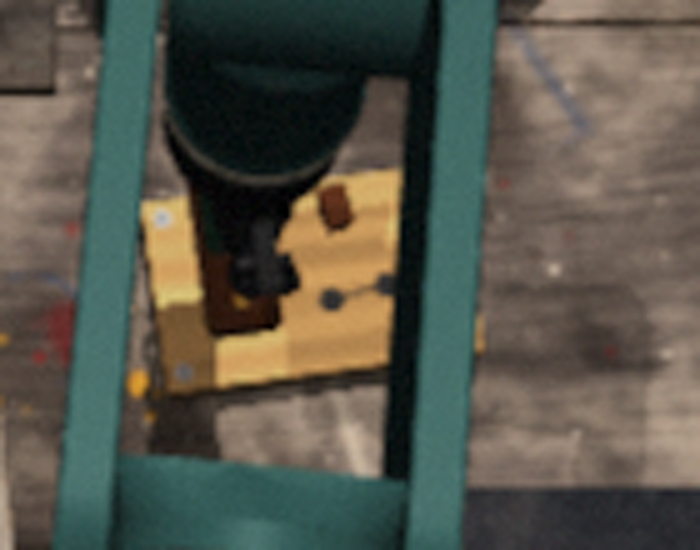

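```bash
python3 - <<'E'
from h import *
s=np.load("side2.npz");f=lambda u,v:(220+u/3.5-.4,130+v/3.5-.4)
W=cloud(s)
for p in[(203,110),(330,146),(185,120),(255,75)]:
    q=f(*p);print(np.round(W[int(round(q[1])),int(round(q[0]))],1))
for z in(255,258,261):
    a=ray(s,f(203,110),z);b=ray(s,f(330,146),z);print(z,(a+b)/2,np.linalg.norm(a-b),np.degrees(np.arctan2(*(a-b)[1::-1])))
todo(650.5,12,100,7.4)
E
```

```text
[694.1   7.2 254.2]
[602.5   0.9 261.6]
[700.2  23.5 257. ]
[645.8  18.2 322.1]
255 [649.79927968   2.64900142 255.        ] 90.0876915552137 7.223268189947075
258 [648.35938118   4.86327813 258.        ] 89.7718657870403 7.223268189947111
261 [646.91948267   7.07755485 261.        ] 89.456040018867 7.223268189947067
t 7.65 pos [648.9   3.1 284.3] th 7.5 tilt [-0.002  0.001 -1.   ] w 43.5 F [-0.08  1.31 -1.27] j1,j6 [-0.1  -0.23]
turn 0.1 | then dx 184.3 dy 2.7 dz -8.6
```

>>> {"name": "send_rows", "arguments": {"rows": "30 2.7 -8.6 0 1;40 0 0 0 1;40 0 0 0 1;40 0 0 0 1;25 0 0 0 1;9 0 0 0 1;0 0 0 0 1;0 0 0 0 1"}}

```text
t: 8.45
eef_pos: [652.4, 11.1, 102.8]
eef_rot: [1.113, 1.266, -1.111]
force: [0.1, -0.7, -1.6]
grip_width: 43.1
```

```bash
python3 - <<'E'
from h import *
from bench import cams
todo(650.5,12,78,7.4)
s=cams.snapshot("side");crop(s,250,370,150,250,6,"pics/s3.png")
E
```

```text
t 8.45 pos [652.4  11.1 102.8] th 7.48 tilt [ 0.002 -0.    -1.   ] w 43.1 F [ 0.09 -0.66 -1.57] j1,j6 [-0.09 -0.22]
turn 0.08 | then dx 24.8 dy -1.8 dz -1.1
```

View pics/s3.png

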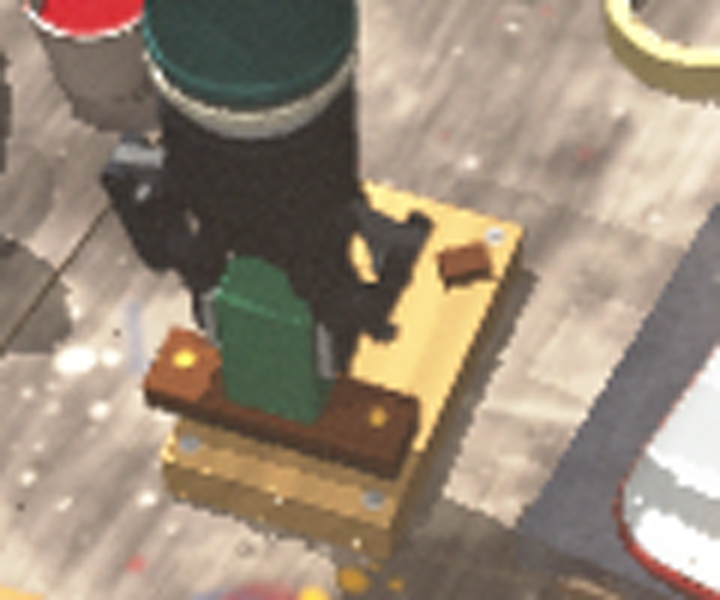

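>>> {"name": "send_rows", "arguments": {"rows": "10 -1 0 0 1;8 0 0 0 1;3 0 0 0 1;0 0 0 0 1;0 0 0 0 1"}}

```text
t: 9.0
eef_pos: [650.3, 10.4, 80.2]
eef_rot: [1.113, 1.268, -1.113]
force: [0.2, 0.2, -2.1]
grip_width: 43.3
```

```bash
python3 - <<'E'
from h import *
todo(650.5,12,78,7.4)
E
```

```text
t 9.0 pos [650.3  10.4  80.2] th 7.43 tilt [-0. -0. -1.] w 43.3 F [ 0.2   0.21 -2.06] j1,j6 [-0.09 -0.22]
turn 0.03 | then dx 2.2 dy 0.4 dz -1.6
```

>>> {"name": "send_rows", "arguments": {"rows": "1.2 0 0 0 1;1.3 0 0 0 1;0 0 0 0 1;0 0 0 0 1"}}

```text
t: 9.4
eef_pos: [650.4, 10.4, 77.8]
eef_rot: [1.113, 1.268, -1.113]
force: [-0.2, 1.2, -1.0]
grip_width: 43.3
```

>>> {"name": "send_rows", "arguments": {"rows": "0 0 5 0 1;0 0 10 0 1;0 0 10 0 1;0 0 10 0 1;0 0 10 0 1;0 0 10 0 1;0 0 10 0 1;0 0 10 0 1"}}

```text
t: 10.2
eef_pos: [660.1, -64.9, 77.8]
eef_rot: [1.113, 1.268, -1.113]
force: [-0.1, -0.3, -2.0]
grip_width: 43.3
```

```bash
python3 - <<'E'
from h import *
from bench import cams
todo(674,-165,78,7.4)
s=cams.snapshot("side");crop(s,250,370,130,230,6,"pics/s4.png")
E
```

```text
t 10.2 pos [660.1 -64.9  77.8] th 7.43 tilt [-0. -0. -1.] w 43.3 F [-0.07 -0.31 -1.99] j1,j6 [-0.2  -0.33]
turn 0.03 | then dx -0.2 dy 0.9 dz 101.0
```

View pics/s4.png

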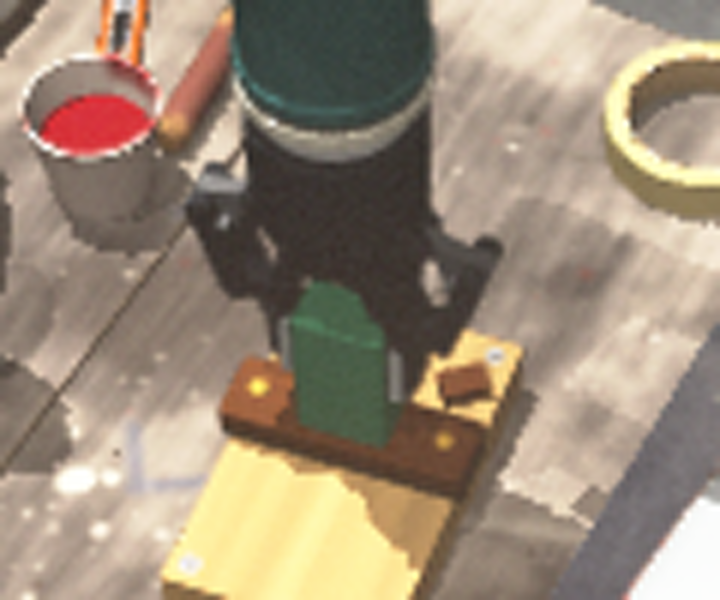

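```bash
python3 - <<'E'
from h import *
T=np.load("top0.npz");W=cloud(T)
m=(W[...,0]>690)&(W[...,0]<900)&(W[...,1]>-420)&(W[...,1]<-60)&(W[...,2]>20)&(W[...,2]<200)
P=W[m]
for y in range(-420,-60,20):
    q=P[(P[:,1]>=y)&(P[:,1]<y+20)]
    if len(q):print(y,len(q),q[:,0].min().round(),np.median(q[:,0]).round(),q[:,2].max().round())
E
```

```text
-400 36 855.0 884.0 197.0
-380 10 856.0 861.0 175.0
-360 149 787.0 860.0 199.0
-300 8 842.0 848.0 102.0
-280 13 840.0 848.0 26.0
-260 17 837.0 848.0 24.0
-240 13 837.0 845.0 24.0
-220 13 835.0 841.0 25.0
-200 126 832.0 866.0 62.0
-180 177 827.0 867.0 64.0
-160 156 828.0 864.0 63.0
-140 108 690.0 715.0 63.0
-120 84 690.0 707.0 39.0
-100 80 690.0 706.0 37.0
-80 63 691.0 703.0 45.0
```

Clear to x≈827. Continue the stroke past the edge.

>>> {"name": "send_rows", "arguments": {"rows": "0 0 10 0 1;0 0 10 0 1;0 0 10 0 1;0 0 12 0 1;0 0 12 0 1;0 0 12 0 1;0 0 12 0 1;0 0 12 0 1"}}

```text
t: 11.05
eef_pos: [671.8, -154.4, 77.8]
eef_rot: [1.113, 1.268, -1.113]
force: [-0.9, -0.2, -1.3]
grip_width: 43.2
```

>>> {"name": "send_rows", "arguments": {"rows": "0 0 10 0 1;0 0 5 0 1;-30 0 0 0 1;-40 0 0 0 1;-40 0 0 0 1;-40 0 0 0 1;-40 0 0 0 1;-20 0 0 0 1"}}

```text
t: 11.85
eef_pos: [675.1, -168.4, 292.5]
eef_rot: [1.114, 1.262, -1.11]
force: [-0.5, -1.3, -1.1]
grip_width: 43.0
```

```bash
python3 - <<'E'
from h import *
from bench import cams
todo(547.5,351.8,285,7.4)
s=cams.snapshot("side");crop(s,230,400,110,240,4.5,"pics/s5.png")
s=cams.snapshot("top");crop(s,300,480,120,240,4.4,"pics/t5.png")
E
```

```text
t 11.85 pos [ 675.1 -168.4  292.5] th 7.46 tilt [ 0.006 -0.002 -1.   ] w 43.0 F [-0.48 -1.29 -1.08] j1,j6 [-0.34 -0.47]
turn 0.06 | then dx 7.5 dy -59.5 dz -532.3
```

View pics/s5.png

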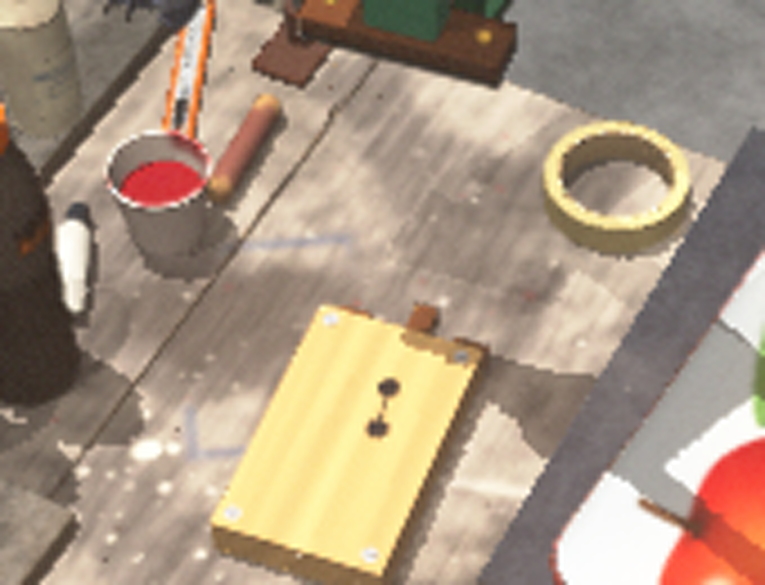

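View pics/t5.png

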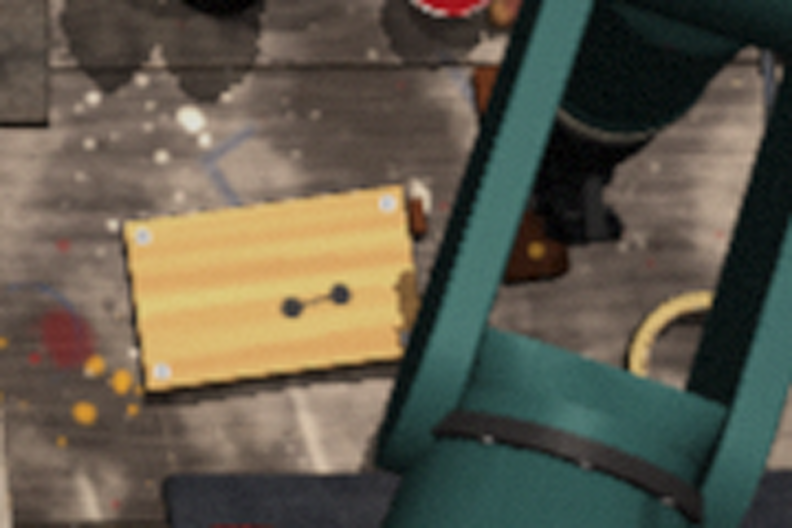

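>>> {"name": "send_rows", "arguments": {"rows": "0 -3 -20 0 1;0 -5 -42 0 1;0 -5 -42 0 1;0 -5 -42 0 1;0 -5 -42 0 1;0 -5 -42 0 1;0 -5 -42 0 1;0 -5 -42 0 1"}}

```text
t: 12.75
eef_pos: [592.5, 140.6, 285.2]
eef_rot: [1.111, 1.271, -1.116]
force: [0.9, -0.5, -1.5]
grip_width: 43.2
```

>>> {"name": "send_rows", "arguments": {"rows": "0 -5 -42 0 1;0 -5 -42 0 1;0 -5 -42 0 1;0 -5 -42 0 1;0 -5 -35 0 1;0 -2 -15 0 1;0 0 0 -8 1;0 0 0 -8 1"}}

```text
t: 13.55
eef_pos: [538.5, 351.2, 285.5]
eef_rot: [0.895, 1.38, -0.901]
force: [0.1, 0.2, -1.4]
grip_width: 43.5
```

>>> {"name": "send_rows", "arguments": {"rows": "0 0 0 -8 1;0 0 0 -8 1;0 0 0 -8 1;0 0 0 -8 1;0 0 0 -8 1;0 0 0 -8 1;0 0 0 -8 1;0 0 0 -8 1"}}

```text
t: 14.35
eef_pos: [539.1, 350.1, 285.7]
eef_rot: [0.029, 1.574, -0.032]
force: [0.1, 1.2, -0.8]
grip_width: 43.6
```

```bash
python3 - <<'E'
from h import *
from bench import cams
todo(547.5,351.8,100,87.5)
s=cams.snapshot("side");crop(s,180,400,110,400,2.05,"pics/s6.png")
s=cams.snapshot("top");crop(s,300,480,120,240,4.4,"pics/t6.png")
np.savez("top6.npz",**{k:s[k] for k in("image","depth","K","origin","rotation")})
E
```

```text
t 14.35 pos [539.1 350.1 285.7] th 87.75 tilt [-0.003 -0.002 -1.   ] w 43.6 F [ 0.07  1.23 -0.75] j1,j6 [ 0.47 -1.06]
turn 0.25 | then dx 185.7 dy 2.1 dz 8.4
```

View pics/s6.png

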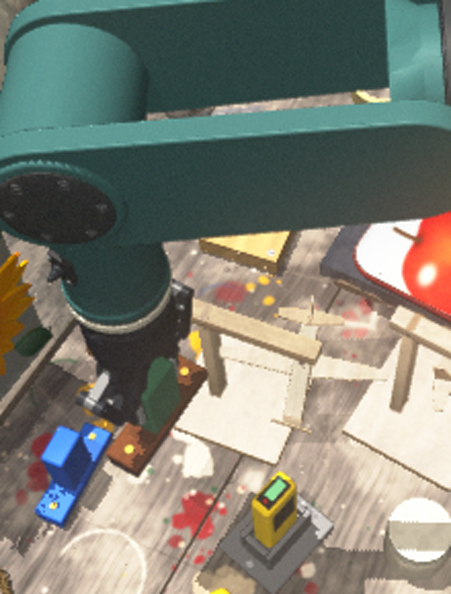

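View pics/t6.png

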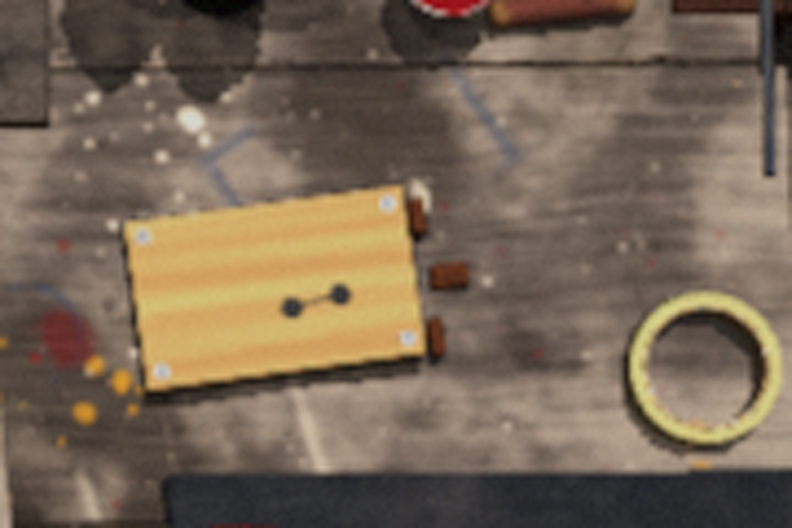

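```bash
python3 - <<'E'
from h import *
T=np.load("top6.npz");W=cloud(T)
for p in[(418,216),(418,224),(450,276),(436,330),(436,340)]:
    u=int(round(300+p[0]/4.4-.4));v=int(round(120+p[1]/4.4-.4));print(np.round(W[v,u-1:u+2],0).tolist())
E
```

```text
[[707.0, -147.0, 11.0], [706.0, -149.0, 13.0], [708.0, -153.0, 4.0]]
[[700.0, -145.0, 18.0], [700.0, -148.0, 17.0], [700.0, -151.0, 16.0]]
[[670.0, -166.0, 9.0], [670.0, -169.0, 7.0], [669.0, -172.0, 10.0]]
[[632.0, -156.0, 12.0], [631.0, -158.0, 19.0], [631.0, -161.0, 19.0]]
[[626.0, -156.0, 15.0], [625.0, -158.0, 17.0], [626.0, -161.0, 14.0]]
```

>>> {"name": "send_rows", "arguments": {"rows": "36 2 8 0.2 1;40 0 0 0 1;40 0 0 0 1;40 0 0 0 1;25 0 0 0 1;15 0 0 0 1;20 0 0 0 1;8 0 0 0 1"}}

```text
t: 15.25
eef_pos: [547.3, 352.0, 62.0]
eef_rot: [0.038, 1.573, -0.041]
force: [0.2, -1.5, -1.1]
grip_width: 43.1
```

```bash
python3 - <<'E'
from h import *
todo(547.5,351.8,47,87.5)
E
```

```text
t 15.25 pos [547.3 352.   62. ] th 87.11 tilt [-0.002 -0.001 -1.   ] w 43.1 F [ 0.17 -1.5  -1.12] j1,j6 [ 0.47 -1.05]
turn -0.39 | then dx 15.0 dy -0.2 dz 0.2
```

>>> {"name": "send_rows", "arguments": {"rows": "7 0 0 0 1;5 0 0 0 1;2 0 0 0 1;1.5 0 0 0 1;0 0 0 0 1"}}

```text
t: 15.75
eef_pos: [548.7, 352.8, 48.7]
eef_rot: [0.038, 1.57, -0.038]
force: [-0.7, 0.5, -1.4]
grip_width: 43.2
```

>>> {"name": "send_rows", "arguments": {"rows": "1.5 0 0 0 1;1 0 0 0 1;0 0 0 0 1"}}

```text
t: 16.05
eef_pos: [548.7, 352.8, 46.6]
eef_rot: [0.038, 1.57, -0.038]
force: [-2.0, -0.9, 4.5]
grip_width: 43.3
```

>>> {"name": "send_rows", "arguments": {"rows": "0 0 0 0 0;0 0 0 0 -1;0 0 0 0 -1;0 0 0 0 -1;0 0 0 0 -1;0 0 0 0 -1;0 0 0 0 -1"}}

```text
t: 16.75
eef_pos: [548.3, 352.7, 45.7]
eef_rot: [0.038, 1.571, -0.038]
force: [-1.0, 0.8, -0.1]
grip_width: 85.4
```

>>> {"name": "send_rows", "arguments": {"rows": "-20 0 0 0 -1;-40 0 0 0 -1;-45 0 0 0 -1;-45 0 0 0 -1;-45 0 0 0 -1;-15 0 0 0 -1;0 0 0 0 -1"}}

```text
t: 17.45
eef_pos: [550.2, 353.6, 259.5]
eef_rot: [0.04, 1.564, -0.035]
force: [-0.0, 0.2, 0.7]
grip_width: 84.9
```

```bash
python3 - <<'E'
from h import *
from bench import cams
todo(428.6,334.4,250,-12.3)
s=cams.snapshot("side");crop(s,180,400,290,440,3.5,"pics/s7.png")
np.savez("side7.npz",**{k:s[k] for k in("image","depth","K","origin","rotation")})
E
```

```text
t 17.45 pos [550.2 353.6 259.5] th 87.24 tilt [ 0.006  0.003 -1.   ] w 84.9 F [-0.04  0.23  0.71] j1,j6 [ 0.47 -1.06]
turn 99.54 | then dx 9.5 dy -114.7 dz 44.7
```

View pics/s7.png

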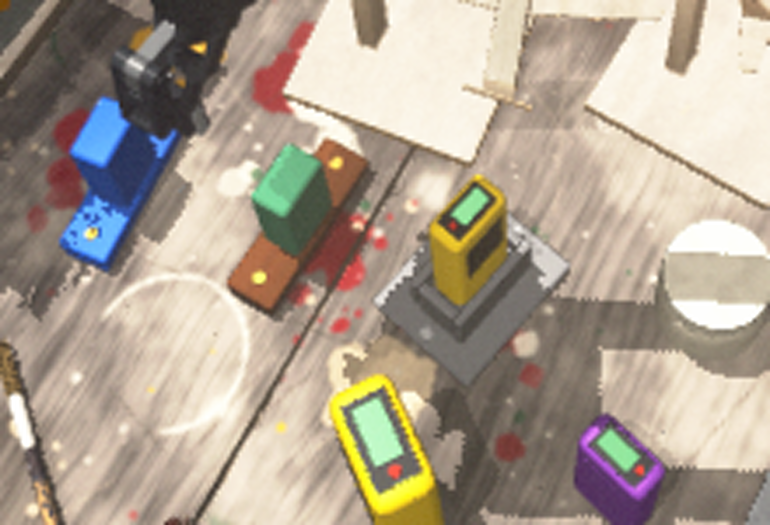

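>>> {"name": "send_rows", "arguments": {"rows": "0 0 0 8.3 -1;0 0 0 8.3 -1;0 0 0 8.3 -1;0 0 0 8.3 -1;0 0 0 8.3 -1;0 0 0 8.3 -1;0 0 0 8.3 -1;0 0 0 8.3 -1"}}

```text
t: 18.3
eef_pos: [547.0, 352.0, 252.6]
eef_rot: [0.938, 1.36, -0.946]
force: [0.6, 1.0, -0.2]
grip_width: 85.3
```

>>> {"name": "send_rows", "arguments": {"rows": "0 0 0 8.3 -1;0 0 0 8.3 -1;0 0 0 8.3 -1;0 0 0 8.2 -1;0 -38 15 0 -1;0 -38 15 0 -1;0 -38 15 0 -1;0 0 0 0 -1"}}

```text
t: 19.1
eef_pos: [420.2, 330.5, 252.7]
eef_rot: [1.356, 1.103, -1.373]
force: [0.2, -0.1, -0.6]
grip_width: 85.3
```

>>> {"name": "send_rows", "arguments": {"rows": "10 0 0 0 -1;20 0 0 0 -1;10 0 0 0 -1;0 0 0 0 -1;0 0 0 0 -1"}}

```text
t: 19.6
eef_pos: [427.9, 332.8, 215.1]
eef_rot: [1.364, 1.1, -1.367]
force: [0.5, 0.2, -0.1]
grip_width: 85.3
```

```bash
python3 - <<'E'
from h import *
todo(428.6,334.4,82,-12.3)
E
```

```text
t 19.6 pos [427.9 332.8 215.1] th -12.28 tilt [-0.001 -0.001 -1.   ] w 85.3 F [ 0.5   0.16 -0.13] j1,j6 [0.53 0.75]
turn 0.02 | then dx 133.1 dy 0.4 dz -1.7
```

>>> {"name": "send_rows", "arguments": {"rows": "30 0.4 -1.7 0 -1;30 0 0 0 -1;30 0 0 0 -1;20 0 0 0 -1;15 0 0 0 -1;8 0 0 0 -1;0 0 0 0 -1;0 0 0 0 -1"}}

```text
t: 20.4
eef_pos: [429.0, 334.9, 83.5]
eef_rot: [1.366, 1.1, -1.364]
force: [-0.2, -0.2, 0.1]
grip_width: 85.6
```

```bash
python3 - <<'E'
from h import *
from bench import cams
todo(428.6,334.4,82,-12.3)
for n in("side","top"):
    s=cams.snapshot(n)
    if n=="side":crop(s,250,380,310,410,6,"pics/s8.png")
    else:crop(s,180,300,200,310,5,"pics/t8.png")
E
```

```text
t 20.4 pos [429.  334.9  83.5] th -12.27 tilt [ 0.001  0.001 -1.   ] w 85.6 F [-0.23 -0.19  0.08] j1,j6 [0.54 0.75]
turn 0.03 | then dx 1.5 dy -0.2 dz 0.5
```

View pics/s8.png

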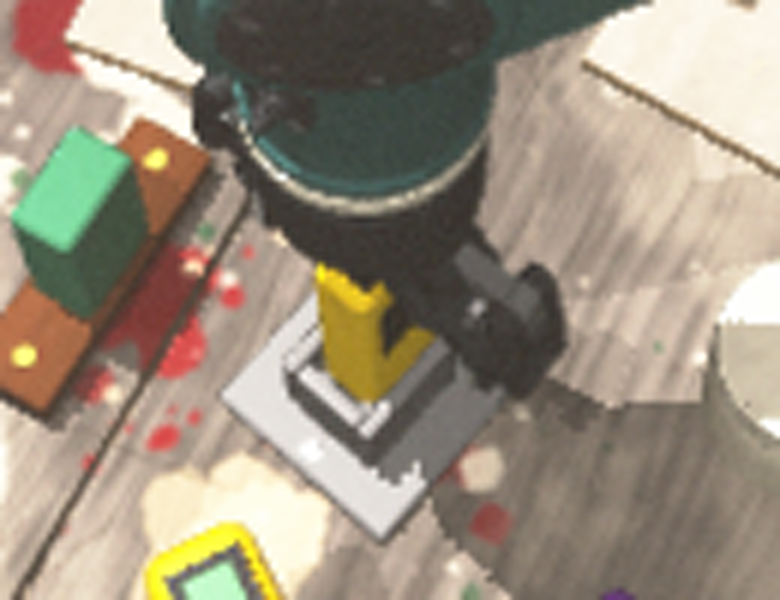

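View pics/t8.png

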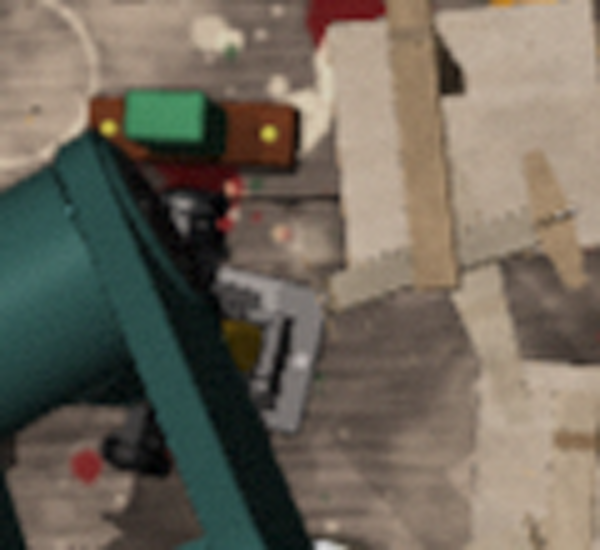

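>>> {"name": "send_rows", "arguments": {"rows": "1 0 0 0 0;0 0 0 0 0.4;0 0 0 0 1;0 0 0 0 1;0 0 0 0 1;0 0 0 0 1;0 0 0 0 1;0 0 0 0 1", "force": 50}}

```text
t: 21.3
eef_pos: [428.4, 334.6, 82.1]
eef_rot: [1.365, 1.1, -1.365]
force: [-0.6, -0.0, 5.0]
grip_width: 25.4
```

>>> {"name": "send_rows", "arguments": {"rows": "-5 0 0 0 1;-10 0 0 0 1;-15 0 0 0 1;-20 0 0 0 1;-20 0 0 0 1;-10 0 0 0 1;0 0 0 0 1"}}

```text
t: 22.0
eef_pos: [429.1, 335.1, 163.4]
eef_rot: [1.368, 1.1, -1.362]
force: [-0.2, 0.1, -0.8]
grip_width: 25.7
```

```bash
python3 - <<'E'
from h import *
from bench import cams
todo(428.6,334.4,320,-12.3)
for n in("side","top"):
    s=cams.snapshot(n)
    if n=="side":crop(s,250,380,310,410,6,"pics/s9.png")
E
```

```text
t 22.0 pos [429.1 335.1 163.4] th -12.26 tilt [ 0.003  0.002 -1.   ] w 25.7 F [-0.19  0.06 -0.8 ] j1,j6 [0.54 0.75]
turn 0.04 | then dx -156.6 dy -0.4 dz 0.8
```

View pics/s9.png

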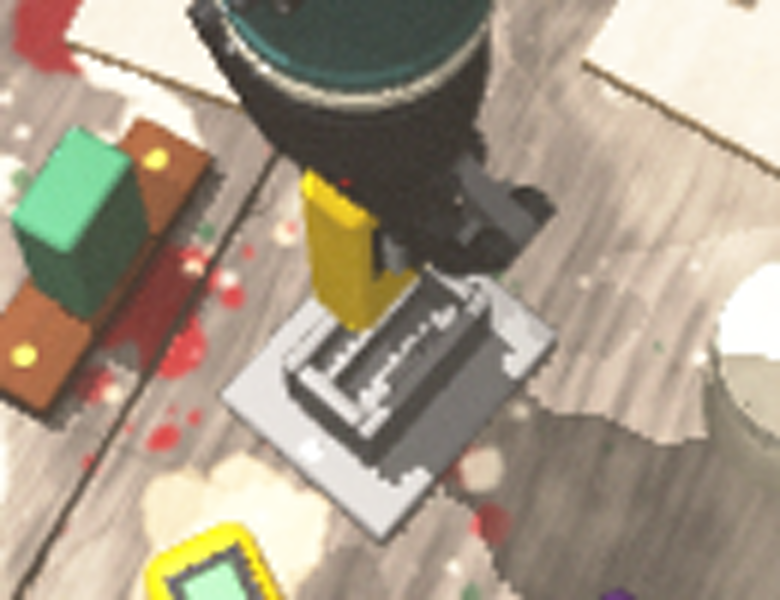

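>>> {"name": "send_rows", "arguments": {"rows": "-20 0 0 0 1;-35 0 0 0 1;-40 0 0 0 1;-40 0 0 0 1;-20 0 0 0 1;0 0 0 -6.8 1;0 0 0 -6.8 1;0 0 0 -6.8 1"}}

```text
t: 22.9
eef_pos: [427.6, 334.2, 315.5]
eef_rot: [1.098, 1.276, -1.102]
force: [0.2, 0.1, -0.7]
grip_width: 25.6
```

>>> {"name": "send_rows", "arguments": {"rows": "0 0 0 -6.7 1;0 0 0 0 1;0 0 0 0 1"}}

```text
t: 23.2
eef_pos: [427.8, 334.2, 315.7]
eef_rot: [1.017, 1.32, -1.02]
force: [-0.7, -0.7, -1.6]
grip_width: 25.3
```

```bash
python3 - <<'E'
from h import *
S=np.load("side0.npz");T=np.load("top6.npz");S2=np.load("side2.npz")
for s,c in((S,(314,199)),(S2,(314,199)),(T,(370,188)),(np.load("top0.npz"),(370,188))):
    g=cv2.cvtColor(s["image"],cv2.COLOR_RGB2GRAY).astype(float)
    b=np.zeros_like(g);b[c[1]-11:c[1]+12,c[0]-12:c[0]+13]=1
    w=np.clip(95-g,0,None)*b
    n,l,st,ce=cv2.connectedComponentsWithStats((w>0).astype(np.uint8))
    v,u=np.nonzero(w);W=w[v,u];P=np.stack([u,v],1).astype(np.float32)
    _,lab,cc=cv2.kmeans(P,2,None,(3,50,.01),5,cv2.KMEANS_PP_CENTERS)
    lab=lab.ravel();q=[ray(s,np.average(P[lab==k],axis=0,weights=W[lab==k]),30) for k in(0,1)]
    q.sort(key=lambda a:-a[1]);d=q[0]-q[1];print(len(u),np.round(q,1).tolist(),np.linalg.norm(d).round(1),(np.degrees(np.arctan2(d[1],d[0]))-90).round(1),((q[0]+q[1])/2).round(1))
todo(649.5,-79.5,320,14.8)
E
```

```text
24 [[646.6, -64.4, 30.0], [646.4, -98.9, 30.0]] 34.4 -0.3 [646.5 -81.7  30. ]
26 [[646.2, -64.3, 30.0], [646.1, -98.9, 30.0]] 34.6 -0.1 [646.1 -81.6  30. ]
26 [[644.7, -64.2, 30.0], [652.9, -94.8, 30.0]] 31.6 14.9 [648.8 -79.5  30. ]
48 [[645.0, -63.4, 30.0], [639.5, -101.9, 30.0]] 38.8 -8.1 [642.3 -82.7  30. ]
t 23.2 pos [427.8 334.2 315.7] th 14.66 tilt [-0.002 -0.001 -1.   ] w 25.3 F [-0.69 -0.71 -1.62] j1,j6 [0.54 0.28]
turn -0.14 | then dx -4.3 dy 108.7 dz 456.7
```

>>> {"name": "send_rows", "arguments": {"rows": "-5 5 20 0 1;0 9 38 0 1;0 9 38 0 1;0 9 38 0 1;0 9 38 0 1;0 9 38 0 1;0 9 38 0 1;0 9 38 0 1"}}

```text
t: 24.0
eef_pos: [567.6, 73.9, 321.3]
eef_rot: [1.018, 1.32, -1.019]
force: [0.6, -0.0, -1.2]
grip_width: 25.5
```

>>> {"name": "send_rows", "arguments": {"rows": "0 9 38 0 1;0 9 38 0 1;0 9 38 0 1;0 9 38 0 1;0 5 19 0 1;0 0 0 0 1;0 0 0 0 1"}}

```text
t: 24.7
eef_pos: [650.1, -78.8, 321.1]
eef_rot: [1.018, 1.322, -1.018]
force: [-0.0, 1.0, -1.7]
grip_width: 25.5
```

```bash
python3 - <<'E'
from h import *
todo(649.1,-79.5,150,14.8)
E
```

```text
t 24.7 pos [650.1 -78.8 321.1] th 14.75 tilt [-0.002  0.001 -1.   ] w 25.5 F [-0.    1.01 -1.7 ] j1,j6 [-0.23 -0.48]
turn -0.05 | then dx 171.1 dy -1.1 dz 0.5
```

>>> {"name": "send_rows", "arguments": {"rows": "30 -1 0.5 0 1;40 0 0 0 1;40 0 0 0 1;40 0 0 0 1;30 0 0 0 1;15 0 0 0 1;5 0 0 0 1;0 0 0 0 1"}}

```text
t: 25.5
eef_pos: [650.0, -79.4, 122.3]
eef_rot: [1.016, 1.321, -1.016]
force: [-0.3, 0.8, -0.9]
grip_width: 25.5
```

```bash
python3 - <<'E'
from h import *
from bench import cams
todo(649.1,-79.5,113,14.8)
s=cams.snapshot("side");crop(s,270,370,150,230,8,"pics/s10.png")
np.savez("side10.npz",**{k:s[k] for k in("image","depth","K","origin","rotation")})
for t in("pin_a","dot_a","meter"):print(t,[(np.round(d["pixel"],1).tolist(),round(d["confidence"],2)) for d in cams.mark_of(t,s)])
print("pred pins",[proj(s,(649.1+k*16*-.255,-79.5+k*16*.967,39)).round(1) for k in(1,-1)],"dots",[proj(s,(649.1+k*16*-.255,-79.5+k*16*.967,30)).round(1) for k in(1,-1)])
s=cams.snapshot("top");crop(s,300,440,130,240,5,"pics/t10.png")
E
```

```text
t 25.5 pos [650.  -79.4 122.3] th 14.87 tilt [ 0.  0. -1.] w 25.5 F [-0.32  0.78 -0.87] j1,j6 [-0.23 -0.49]
turn 0.07 | then dx 9.3 dy -0.9 dz -0.1
pin_a []
dot_a [([316.2, 194.0], 0.47), ([313.8, 205.5], 0.44)]
meter [([314.5, 194.0], 0.69), ([309.0, 213.4], 0.67), ([294.0, 438.4], 0.62), ([353.1, 432.1], 0.6)]
pred pins [array([313.5, 202.9]), array([316.2, 193.9])] dots [array([313.5, 204.9]), array([316.2, 195.9])]
```

View pics/s10.png

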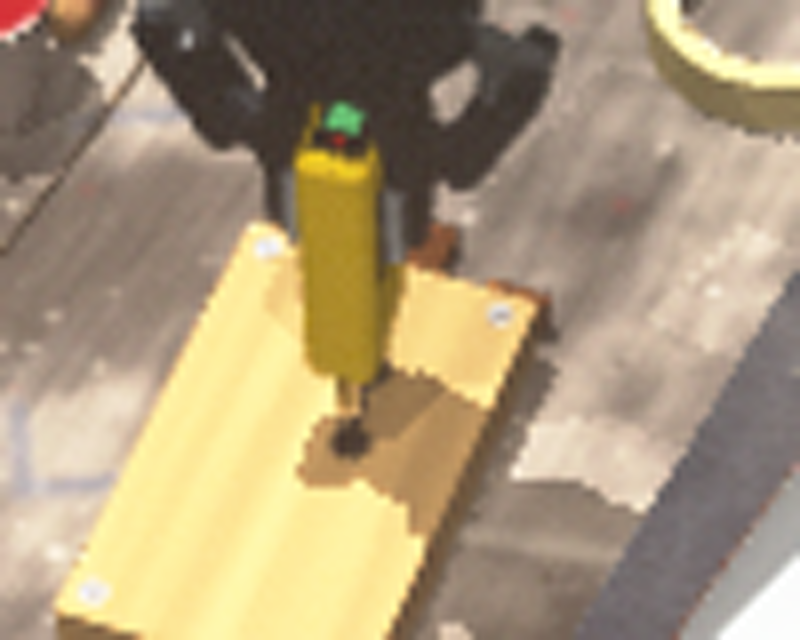

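View pics/t10.png

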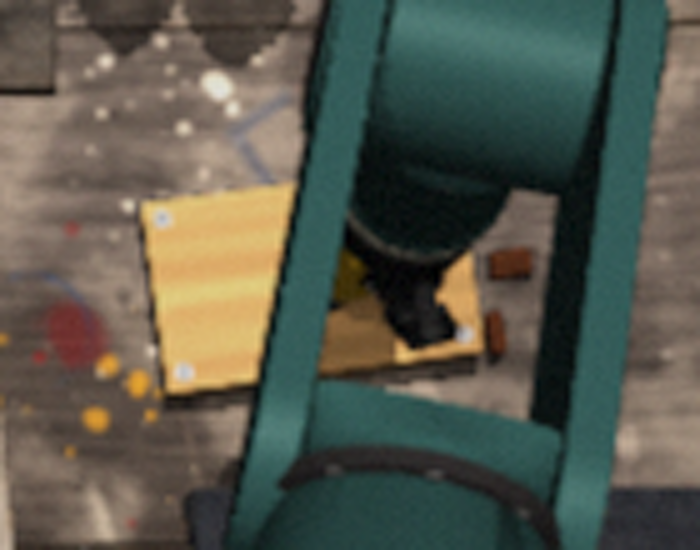

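>>> {"name": "send_rows", "arguments": {"rows": "7 -1 0 0 1;5 0 0 0 1;3 0 0 0 1;0 0 0 0 1;0 0 0 0 1"}}

```text
t: 26.25
eef_pos: [648.7, -80.4, 106.5]
eef_rot: [1.016, 1.321, -1.017]
force: [-0.3, 0.4, -1.4]
grip_width: 25.7
```

```bash
python3 - <<'E'
from h import *
from bench import cams
todo(649.1,-79.5,96,14.8)
s=cams.snapshot("side");crop(s,290,340,170,220,12,"pics/s11.png")
print([proj(s,(649.1-4.1,-79.5+15.5,z)).round(1) for z in(30,34)])
E
```

```text
t 26.25 pos [648.7 -80.4 106.5] th 14.83 tilt [-0. -0. -1.] w 25.7 F [-0.31  0.39 -1.38] j1,j6 [-0.23 -0.49]
turn 0.03 | then dx 10.5 dy 0.6 dz -0.7
[array([313.5, 204.9]), array([313.5, 204. ])]
```

View pics/s11.png

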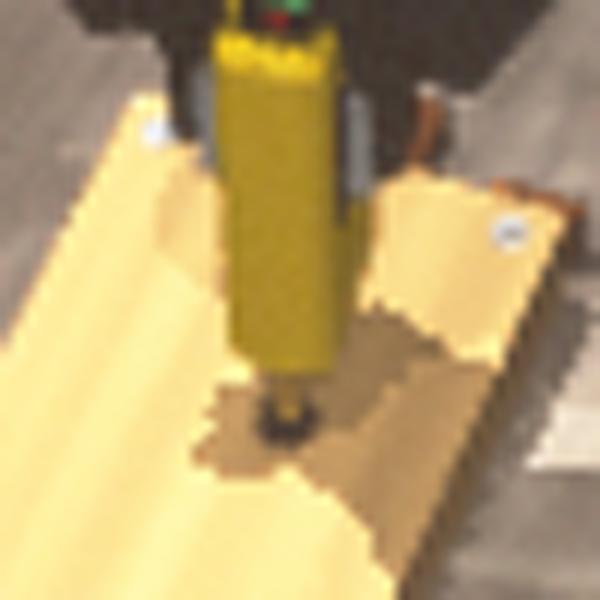

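>>> {"name": "send_rows", "arguments": {"rows": "1.5 0.4 -0.5 0 1;1.5 0 0 0 1;1.5 0 0 0 1;1 0 0 0 1;0 0 0 0 1;0 0 0 0 1"}}

```text
t: 26.9
eef_pos: [649.3, -79.7, 101.5]
eef_rot: [1.016, 1.32, -1.016]
force: [0.0, 0.3, 0.7]
grip_width: 25.5
```

```bash
python3 - <<'E'
from h import *
from bench import cams
for i in range(3):
    todo(649.1,-79.5,96,14.8); cams.snapshot("side")
E
```

```text
t 26.9 pos [649.3 -79.7 101.5] th 14.84 tilt [ 0. -0. -1.] w 25.5 F [0.   0.26 0.68] j1,j6 [-0.23 -0.49]
turn 0.04 | then dx 5.5 dy -0.1 dz -0.3
t 26.95 pos [649.3 -79.7 101.5] th 14.84 tilt [ 0. -0. -1.] w 25.5 F [-0.1   0.33  0.28] j1,j6 [-0.23 -0.49]
turn 0.04 | then dx 5.5 dy -0.1 dz -0.3
t 27.0 pos [649.3 -79.8 101.5] th 14.84 tilt [ 0.001 -0.    -1.   ] w 26.1 F [ 0.19 -0.09  0.68] j1,j6 [-0.23 -0.49]
turn 0.04 | then dx 5.5 dy -0.1 dz -0.3
```

>>> {"name": "send_rows", "arguments": {"rows": "1.5 0 0 0 1;1.5 0 0 0 1;1.5 0 0 0 1;0 0 0 0 1;0 0 0 0 1"}}

```text
t: 27.55
eef_pos: [649.2, -79.8, 96.9]
eef_rot: [1.016, 1.32, -1.016]
force: [0.5, 1.1, 1.9]
grip_width: 25.3
```

```bash
python3 - <<'E'
from h import *
from bench import cams,r
F=[]
for i in range(8):
    F.append(r.observe()["force"][2]);s=cams.snapshot("side")
print(np.mean(F),np.std(F));todo(649.1,-79.5,96,14.8)
crop(s,290,340,170,220,12,"pics/s12.png")
E
```

```text
1.8486671181394492 0.42944477230391975
t 27.95 pos [649.2 -79.8  96.9] th 14.84 tilt [ 0. -0. -1.] w 25.4 F [1.51 0.32 1.72] j1,j6 [-0.23 -0.49]
turn 0.04 | then dx 0.9 dy -0.0 dz -0.3
```

View pics/s12.png

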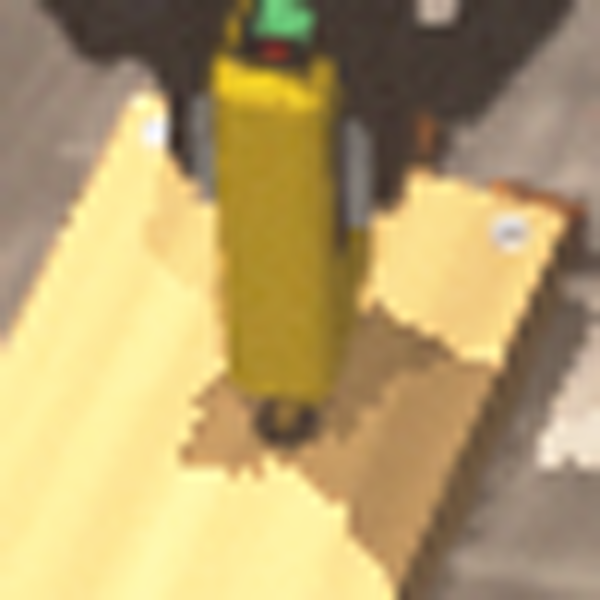

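```bash
python3 -c "
from bench import r
print(r.sign_off())"
```

```text
the job is handed in; nothing more can be done
None
```

The job is done and handed in at about 28 s, with the arm still holding the meter on the dots.

- **Chips:** I swept all three off the far right (−y) end of the board in one stroke, touching them only with the scraper. A top picture showed the board clean and all three on the bench just past that end. Two of them rest on edge against the board's side.
- **Scraper:** It stands upright back at its original place, well clear of the board.
- **Meter:** I lifted it out of the stand, carried it over the toy stands and lowered it upright onto the marks.
    - **Pin press:** The net push is about 3.4 N by the wrist force, which means the pins are about 8 mm in. The measured height gives about 7 mm, so the two agree on roughly halfway.
    - **Pin position:** The side camera shows the near pin central on its dot. The far pin was hidden by the meter, so its place is inferred from the measured yaw, about 14.8° for both the meter and the mark.
- **Tub, tape and sanding block:** None of my moves went near them. I did not measure them again at the end.

**Checks that disagreed:** My automatic dot search failed in the early pictures because the chips were too close to the dots. I used the hand-picked points and the picture taken after the sweep, which agreed to about 1 mm. The network found no pins in the last approach picture, so I judged the near pin by eye.

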